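Right the fallen probe stand and put it back to the rail

TASK

The small fork-topped probe stand in front of the aluminium rail has toppled over. Using the fingers only to push, tip it back up onto its square foot, then push it along the bench until the foot sits flush and square against the robot-facing side of the rail, between its upright twin and the jar. Do not pick it up, and leave everything else where it is.

Things in the scene. Friction and masses are not known exactly. Their poses are not given: they have to be found in the camera images.
- rest: The fallen probe stand, loose, about 0.45 kg, nearly all in its dark square metal foot (80 x 80 x 18 mm). From its middle a 12 mm post rises to a black fork, 28 mm wide along y, 12 mm along x; 70 mm high in all. Origin: centre of the foot's underside; z along the post to the fork, x and y square to the foot. It starts with the post towards the robot, sloping 33 degrees down.
- rest_edge (a point): Middle of the fallen foot's upper edge on the post's side (40 mm along x, 18 mm along z of the stand), at the start about 67 mm above the bench, leaning out over the post. Pushed level against the way the post points, it rolls the stand over its lower foot edge; after about 60 degrees the stand drops onto its foot by itself, its origin then about 65 mm further on.
- rail: Straight aluminium bar fixed on the bench, 460 mm long (its y), 20 mm wide (its x), 18 mm high, on the far side of the fallen stand. Origin: middle of its underside. Its -x face, 10 mm from the origin, looks to the robot: the foot goes flush against that face (centre of the foot then 50 mm from the rail's origin line).
- rest2: A second stand just like the fallen one, already upright and flush at the rail, near one end of it. Origin: centre of the foot's underside. To be left alone.
- jar: Brown jar, 60 mm diameter, 65 mm high, at the rail near its other end. Origin: centre of its underside. To be left alone.
- meter: Handheld multimeter lying flat, 150 x 75 x 34 mm (x, y, z) with a dial, beside the fallen stand. Origin: centre of its underside. To be left alone.
- spool: White plastic spool standing on its flange, 60 mm diameter, 40 mm high, on the other side of the fallen stand. Origin: centre of its underside. To be left alone.
- driver: Screwdriver lying on the bench, 160 mm long along its x, at the robot's right. Origin: on its axis underside. To be left alone.
- tray: Small blue divided tray, 110 x 80 x 30 mm, at the robot's left. Origin: centre of its underside. To be left alone.
Not all that is in view belongs to the job. What is shaped like the rest but blue or red is not meant.

How it is judged:
By the outcome, as a careful person would: the job done as asked, in the order asked, and still so for the second after the job is handed in, with the robot touching nothing.
It also fails if it takes over 43 s, if anything falls off the work surface, if the arm or the gripper's body presses on something with over 40 N, if the wrist force passes 120 N, or if a joint passes its speed limit or range.

ROBOT

A 6-joint arm with a two-finger parallel gripper is mounted at the origin on the work surface. World frame = base frame: x ahead of the robot, y to its left, z up, the work surface at z = 0. Lengths are in m, angles in rad, forces in N, time in s.
With the tool pointing down it reaches from about 0.3 to 0.75 m from the base axis. Payload 8.5 kg.
Tool frame: the origin (TCP) lies midway between the tips of the shut fingers; the grasp point (between the pads) lies 19 mm behind it; x points along the fingers, z is the direction in which the jaws open and shut, and the axes are right-handed (so a half turn about x gives the same grasp; the last joint's range is limited). The gripper opens to 88 mm and grips with 3 to 60 N. Pads are 18 mm wide; open, the fingers measure 123 mm over their backs; the gripper's body (75 mm by 187 mm) begins 45 mm behind the grasp point.
Start: joints at [1.088, 0.381, 1.297, -0, 1.464, -0.215], TCP at [0.146, 0.53, 0.239] pointing down, gripper open.
Joint ranges: [-3.11, 3.11], [-0.89, 2.33], [0.22, 2.48], [-1.42, 4.56], [0.17, 2.85], [-2.88, 2.88]. Speed limits (rad/s): [2.39, 2.39, 3.14, 3.14, 3.14, 3.14].

INTERFACE

Orientations are given as [roll, pitch, yaw] about the fixed x, y, z axes, in that order (R = Rz(yaw) Ry(pitch) Rx(roll)).
In Python, from bench import robot, optics gives the robot as it stands.
- The arm moves only by the tool drive_tool, never from a script. Its argument "deltas" is a list that holds one entry, the list of rows, each a list of 5 numbers: the shift along the tool's x, y, z in m, then the turn about the tool's x in rad, then the closure, from -1 (fully open) to 1 (shut). In form: [[[dx, dy, dz, turn, grip], ...]]. A call has 1 to 10 rows; each row shifts and turns the pose as measured when the row begins, along the tool's axes as they then stand; what a row does not reach is not made up. A row lasts 1/10 s, in which the tool goes at most 50 mm and 8.59 degrees, less where a joint would pass 70% of its speed; a pose out of reach is approached as far as the arm can. A call is refused whole if a number of a shift passes 0.05 or a number of a turn 0.15, either way. A call with a gripper value outside its range is refused whole. The fingers move at their own pace and stop on an object; the grip force is fixed at half the most. Time passes only in rows, so rows that do not move let the fingers close. It gives the time, the measured TCP pose, the force and the opening at its end, in the units of the state.
- robot.read_state(): the state, without advancing time (a new reading comes with each control period).
- optics.get_image(name): name is "scene" or "side" or "wrist"; returns a dict with "color" (420x560x3 uint8, red, green, blue), "K" (3x3 intrinsics, pixels), "view" (4x4, takes a point from world to camera coordinates); the wrist camera has in their place "hand_eye" (4x4, takes a point from camera to tool coordinates, whose origin is the TCP and whose axes are the tool frame's). Camera axes: x right, y down, z forward; pixel columns grow to the right and rows downward; lengths in m; the calibration is good to about 2 mm. A picture is of the moment at which its call begins: read the wrist's pose just before it. There is no depth.
- robot.finish_job(): hands the job in, once; it reports no verdict.
The state is a dict: "time_s": time; "joints": joint angles; "dq": joint speeds; "joint_torque": joint torques, N m; "position": TCP position; "tool_rot": TCP orientation; "wrist_force": force on the tool from outside, world axes, zero at the start; "moment": the same for the moment, N m; "opening": finger opening in m.
Only numpy, scipy, OpenCV 4.12 (cv2) and the standard library are available. Lean on these libraries where they do the work, as an engineer would, in place of code of your own. Each camera call takes 0.05 s, during which the arm holds its last target. There are 200 camera calls.

## Working session

There is one attempt and no reset: what is moved stays moved. The work goes in short steps, Python scripts to look and compute and a tool call to move; the robot and the scene stay as the last step left them, time stands still between calls to the robot, and variables do not carry over. Pictures are saved under pics/ and viewed, about 8 in all and at most 12, crops included, and the job is handed in when it is done.

Besides the shell and the picture viewer there is one more tool, called after "Request:" as name(argument=value, ...) on one line, values as JSON. drive_tool: Moves the arm, as the interface text tells. Its arguments: {"type":"object","properties":{"deltas":{"type":"array"}},"required":["deltas"]}

```bash
mkdir -p pics; ls
cat > h.py <<'E'
import numpy as np, cv2
from bench import robot, optics
def snap(n,f=None):
    d=optics.get_image(n)
    if f: cv2.imwrite('pics/'+f,d['color'][:,:,::-1])
    return d
def ray(d,u,v):
    V=np.array(d['view']);K=np.array(d['K'])
    R=V[:3,:3];c=-R.T@V[:3,3]
    return c,R.T@np.linalg.solve(K,[u,v,1.])
def onz(d,u,v,z):
    c,r=ray(d,u,v);return c+r*(z-c[2])/r[2]
def tri(d1,p1,d2,p2):
    c1,r1=ray(d1,*p1);c2,r2=ray(d2,*p2)
    s=np.linalg.lstsq(np.c_[r1,-r2],c2-c1,rcond=None)[0]
    a,b=c1+r1*s[0],c2+r2*s[1];return (a+b)/2,np.linalg.norm(a-b)
E
python3 - <<'E'
from h import *
import pickle
a=snap('scene','scene0.png');b=snap('side','side0.png')
pickle.dump((a,b),open('s0.pkl','wb'))
for d in (a,b):
    c,_=ray(d,0,0);print(c,np.diag(d['K']))
s=robot.read_state();print(s['time_s'],s['position'],s['tool_rot'],s['wrist_force'])
E
```

```text
pics
[0.87670051 0.26436974 0.81011839] [393.34465834 393.34465834   1.        ]
[ 0.47244162 -0.90347297  0.65919172] [408.83622001 408.83622001   1.        ]
0.1 [0.14543405 0.53016092 0.23818556] [ 2.93017101  1.56944199 -2.05002693] [-0.31547693  0.4040579   0.40961989]
```

View pics/scene0.png

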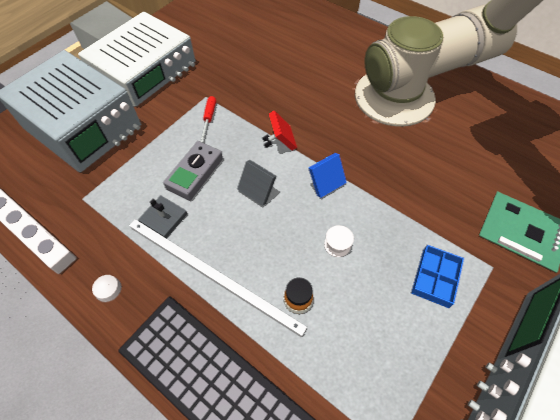

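View pics/side0.png

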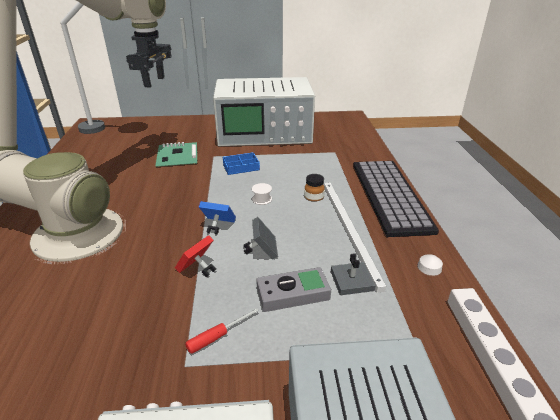

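The candidates are: 
- dark grey fallen stand at scene (257,182) / side (262,240), which matches the description
- red look-alike at scene (283,131)
- blue look-alike at scene (328,175)
- upright dark twin at scene (160,215), already at the rail

The rail runs from scene (135,225) to (303,330). I choose the dark grey one lying loose between the meter and the spool, and I'll check it in a close crop.

Run:
```python
from h import *
import pickle
a,b=pickle.load(open('s0.pkl','rb'))
A=a['color'][150:250,125:285,::-1];B=b['color'][205:305,230:390,::-1]
f=lambda I:cv2.resize(I,(800,500),interpolation=cv2.INTER_CUBIC)
A=cv2.resize(a['color'][145:245,125:285,::-1],None,fx=3,fy=3,interpolation=cv2.INTER_CUBIC)
B=cv2.resize(b['color'][205:300,230:390,::-1],None,fx=3,fy=3,interpolation=cv2.INTER_CUBIC)
cv2.imwrite('pics/crop0.png',np.vstack([A,B]))
```

```text
(no output)
```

View pics/crop0.png

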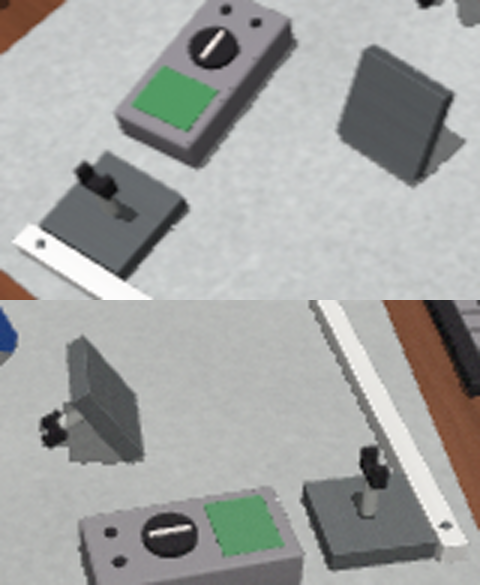

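The crop confirms the choice: the dark foot's underside faces the scene camera. Its lower edge runs from scene (237.7,189) to (262.7,206), and the black fork points to the robot at side (248,246). Next I measure the corners and the rail.

```bash
cat >> h.py <<'E'
def rail(d):
    """rail top face by white mask -> minAreaRect on the plane z=.018; returns centre, size, long-axis angle"""
    im=d['color'].astype(int);m=((im.min(2)>205)).astype(np.uint8)
    cs,_=cv2.findContours(m,cv2.RETR_EXTERNAL,cv2.CHAIN_APPROX_NONE)
    best=None
    for c in cs:
        if len(c)<60: continue
        P=np.array([onz(d,u,v,.018)[:2] for u,v in c[:,0]],np.float32)
        (ce,sz,an)=cv2.minAreaRect(P);L=max(sz)
        if best is None or abs(L-.46)<abs(best[1]-.46):
            vx,vy,x0,y0=0,0,0,0
            bx=cv2.boxPoints((ce,sz,an)); e=[bx[1]-bx[0],bx[2]-bx[1]]; e=max(e,key=np.linalg.norm)
            if e[1]<0:e=-e
            best=(np.array(ce),L,min(sz),np.arctan2(-e[0],e[1]))
    return best
E
python3 - <<'E'
from h import *
import pickle
np.set_printoptions(precision=4,suppress=True)
a,b=pickle.load(open('s0.pkl','rb'))
for d in (a,b): print('rail',rail(d))
S=lambda x,y:(125+x/3,145+y/3); D=lambda x,y:(230+x/3,205+(y-300)/3)
L=onz(a,*S(338,133),0);R=onz(a,*S(413,184),0);print('lower edge',L,R,np.linalg.norm(L-R))
e=R-L;print('yaw',np.arctan2(-e[0],e[1]))
print('side lower',onz(b,*D(142,461),0))
# underside upper edge: z = 80*sin(57)=.067 ; outer upper edge 
for n,p in dict(uL=(366,54),uR=(447,103),tL=(372,45),tR=(452,96)).items():
    print(n,onz(a,*S(*p),.067),onz(a,*S(*p),.077))
for n,p in dict(a=(68,348),b=(82,337)).items():print('side',n,onz(b,*D(*p),.067),onz(b,*D(*p),.077))
print('tri top',tri(a,S(366,54),b,D(82,405)),tri(a,S(447,100),b,D(82,337)))
# others: twin foot, meter, spool, jar rough
for n,p,z in [('twin nearest',(188,207),.018),('twin left',(108,152),.018),('twin c',(122,275),.018),('meter corner',(197,163),.034),('meter r',(292,40),.034),('meterl',(120,118),.034)]:print(n,onz(a,*S(*p),z))
print('spool',onz(a,339,236,.04),'jar',onz(a,298,290,.065))
print('red',onz(a,283,131,.03),'blue',onz(a,328,175,.03),'blue low',onz(a,318,195,0),onz(a,345,182,0))
E
```

```text
rail (array([ 0.7114, -0.0454]), 0.46182286739349365, 0.03518262133002281, np.float32(0.095125884))
rail (array([ 0.7206, -0.0418]), 0.45757877826690674, 0.018870245665311813, np.float32(0.094984464))
lower edge [ 0.515  -0.1477 -0.    ] [ 0.5154 -0.0679  0.    ] 0.07981325713536092
yaw -0.005037530063676609
side lower [ 0.5214 -0.1402  0.    ]
uL [ 0.4749 -0.145   0.067 ] [ 0.4803 -0.1395  0.077 ]
uR [ 0.4729 -0.0654  0.067 ] [ 0.4784 -0.061   0.077 ]
tL [ 0.4652 -0.147   0.067 ] [ 0.4707 -0.1415  0.077 ]
tR [ 0.4654 -0.0664  0.067 ] [ 0.471 -0.062  0.077]
side a [ 0.4648 -0.0709  0.067 ] [ 0.4649 -0.085   0.077 ]
side b [ 0.4768 -0.0558  0.067 ] [ 0.4767 -0.0701  0.077 ]
tri top (array([ 0.4742, -0.146 ,  0.0653]), np.float64(0.0003210768365525324)) (array([ 0.4757, -0.0643,  0.0736]), np.float64(0.0024224004870844994))
twin nearest [ 0.6465 -0.1858  0.018 ]
twin left [ 0.6492 -0.2723  0.018 ]
twin c [ 0.7192 -0.1834  0.018 ]
meter corner [ 0.6185 -0.199   0.034 ]
meter r [ 0.4834 -0.2213  0.034 ]
meterl [ 0.6255 -0.2775  0.034 ]
spool [0.4902 0.1283 0.04  ] jar [0.6512 0.1343 0.065 ]
red [ 0.3173 -0.1583  0.03  ] blue [0.3627 0.0142 0.03  ] blue low [0.4076 0.0189 0.    ] [0.3348 0.0501 0.    ]
```

```bash
cat >> h.py <<'E'
from scipy.spatial.transform import Rotation as Ro
def st():
    s=robot.read_state();R=Ro.from_euler('xyz',s['tool_rot']).as_matrix();p=np.array(s['position'])
    print('t',s['time_s'],'p',p.round(4),'F',np.round(s['wrist_force'],1),'open',s['opening'],'j6',round(s['joints'][5],3))
    return p,R,s
def need(psi,tgt):
    """jaw (tool z) along +-(-sin psi, cos psi): turn about tool x, then shift in the tool frame after the turn"""
    p,R,s=st();j=np.array([-np.sin(psi),np.cos(psi),0])
    z=R[:,2];y=R[:,1]
    for sg in (1,-1):
        t=np.arctan2(-(sg*j)@y,(sg*j)@z);R2=R@Ro.from_euler('x',t).as_matrix()
        print('turn',round(t,4),'shift',(R2.T@(np.array(tgt)-p)).round(4))
    print(R.round(3))
E
python3 - <<'E'
from h import *
need(0.0,(.42,-.105,.2))
E
```

```text
t 0.1 p [0.1454 0.5302 0.2382] F [-0.3  0.4  0.4] open 0.08791775008840759 j6 -0.215
turn -0.2678 shift [ 0.0388 -0.2746 -0.6351]
turn 2.8738 shift [0.0388 0.2746 0.6351]
[[-0.001 -0.964  0.265]
 [-0.001  0.265  0.964]
 [-1.     0.    -0.001]]
```

Request:
drive_tool(deltas=[[[0,0,0,-0.134,-0.09],[0,0,0,-0.134,-0.09],[0,-0.02,-0.045,0,-0.09],[0,-0.02,-0.045,0,-0.09],[0,-0.02,-0.045,0,-0.09],[0,-0.02,-0.045,0,-0.09],[0,-0.02,-0.045,0,-0.09],[0,-0.02,-0.045,0,-0.09],[0,-0.02,-0.045,0,-0.09],[0,-0.02,-0.045,0,-0.09]]])

```text
time_s: 1.1
position: [0.3095, 0.1671, 0.2355]
tool_rot: [2.52, 1.565, -2.17]
wrist_force: [0.7, 1.2, 0.1]
opening: 0.0479
```

Run:
```python
from h import *
need(0.0,(.41,-.105,.2))
```

```text
t 1.1 p [0.3095 0.1671 0.2355] F [0.7 1.2 0.1] open 0.04788890105131046 j6 -1.435
turn 0.0226 shift [ 0.0365 -0.1006 -0.2719]
turn -3.119 shift [0.0365 0.1006 0.2719]
[[-0.003 -1.    -0.023]
 [-0.005 -0.023  1.   ]
 [-1.     0.003 -0.005]]
```

Request:
drive_tool(deltas=[[[0,-0.02,-0.045,0.022,-0.09],[0,-0.02,-0.045,0,-0.09],[0,-0.02,-0.045,0,-0.09],[0,-0.02,-0.045,0,-0.09],[0,-0.015,-0.045,0,-0.09],[0.015,0,-0.045,0,-0.09],[0.015,0,0,0,-0.09],[0,0,0,0,-0.09]]])

```text
time_s: 1.9
position: [0.4056, -0.1169, 0.205]
tool_rot: [2.688, 1.565, -2.034]
wrist_force: [-0.5, 0.6, -0.1]
opening: 0.0478
```

Run:
```python
from h import *
need(0.0,(.42,-.105,.045))
d=snap('wrist','w1.png')
```

```text
t 1.9 p [ 0.4056 -0.1169  0.205 ] F [-0.5  0.6 -0.1] open 0.047779714996233055 j6 -2.119
turn -0.0099 shift [ 0.1599 -0.0148  0.0127]
turn 3.1316 shift [ 0.1599  0.0148 -0.0127]
[[-0.002 -1.     0.01 ]
 [-0.005  0.01   1.   ]
 [-1.     0.002 -0.005]]
```

View pics/w1.png

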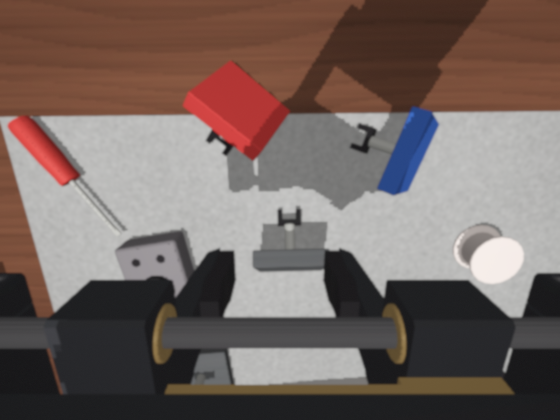

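The wrist view shows the dark stand's foot edge at (253–325, 250–270), with fork and post pointing robotward at (289,215). The red and blue decoys are off to the sides.

```bash
cat >> h.py <<'E'
def wview(d,s):
    """give a wrist picture a world->camera view"""
    T=np.eye(4);T[:3,:3]=Ro.from_euler('xyz',s['tool_rot']).as_matrix();T[:3,3]=s['position']
    d['view']=np.linalg.inv(T@np.array(d['hand_eye']));return d
E
python3 - <<'E'
from h import *
p,R,s=st();d=wview(snap('wrist'),s)
for n,u,v,z in [('topside edge L',253,250,.067),('topside edge R',325,250,.067),('under L',254,268,.077),('under R',325,268,.077),('fork',289,208,.02),('fork L',278,210,.02),('fork R',300,210,.02)]:print(n,onz(d,u,v,z).round(4))
E
```

```text
t 1.95 p [ 0.4061 -0.1169  0.2059] F [-0.2  0.6  0.2] open 0.04823351980041455 j6 -2.119
topside edge L [ 0.4654 -0.1456  0.067 ]
topside edge R [ 0.4659 -0.0709  0.067 ]
under L [ 0.4808 -0.1443  0.077 ]
under R [ 0.4812 -0.0717  0.077 ]
fork [ 0.4353 -0.1071  0.02  ]
fork L [ 0.4377 -0.1198  0.02  ]
fork R [ 0.4378 -0.0944  0.02  ]
```

Request:
drive_tool(deltas=[[[0.045,-0.005,0.009,-0.01,-0.09],[0.045,-0.005,0,0,-0.09],[0.045,-0.004,0,0,-0.09],[0.03,0,0,0,-0.09],[0,0,0,0,-0.09]]])

```text
time_s: 2.5
position: [0.4259, -0.1056, 0.0425]
tool_rot: [-2.385, 1.552, -0.803]
wrist_force: [0.1, 0.1, 0.4]
opening: 0.0482
```

Run:
```python
from h import *
need(0.0,(.455,-.108,.047))
```

```text
t 2.5 p [ 0.4259 -0.1056  0.0425] F [0.1 0.1 0.4] open 0.048221991366195587 j6 -2.087
turn 0.0114 shift [-0.004  -0.0292 -0.0025]
turn -3.1302 shift [-0.004   0.0292  0.0025]
[[ 0.013 -1.    -0.011]
 [-0.014 -0.011  1.   ]
 [-1.    -0.013 -0.014]]
```

Request:
drive_tool(deltas=[[[-0.005,-0.01,-0.002,0.011,-0.09],[0,-0.01,0,0,-0.09],[0,-0.01,0,0,-0.09],[0,-0.01,0,0,-0.09],[0,-0.01,0,0,-0.09],[0,-0.01,0,0,-0.09],[0,-0.01,0,0,-0.09]]])

```text
time_s: 3.2
position: [0.5026, -0.1051, 0.0558]
tool_rot: [-2.276, 1.544, -0.699]
wrist_force: [0.3, 0.7, -0.6]
opening: 0.0476
```

Run:
```python
from h import *
need(0.0,(.535,-.108,.047))
b=snap('side')['color'][180:300,220:400,::-1];w=snap('wrist')['color'][150:350,150:450,::-1]
cv2.imwrite('pics/p1.png',np.vstack([cv2.resize(b,(450,300)),cv2.resize(w,(450,300))]))
```

```text
t 3.2 p [ 0.5026 -0.1051  0.0558] F [ 0.3  0.7 -0.6] open 0.04760772298768874 j6 -2.005
turn 0.0059 shift [ 0.0095 -0.0322 -0.0027]
turn -3.1356 shift [0.0095 0.0322 0.0027]
[[ 0.02  -1.    -0.006]
 [-0.017 -0.006  1.   ]
 [-1.    -0.02  -0.017]]
```

View pics/p1.png

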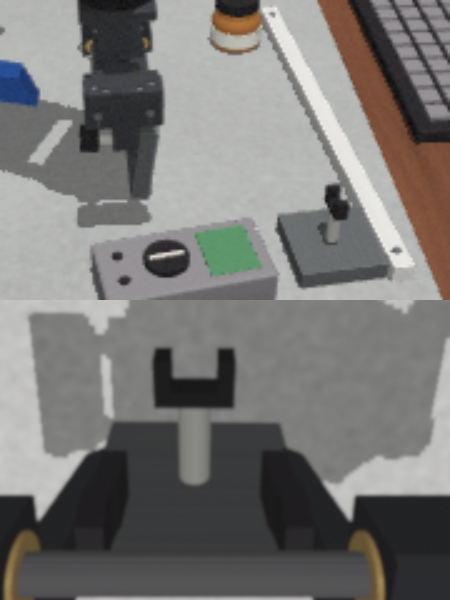

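The post is now about level between the fingers and centred, with the foot standing on edge. I'll continue the roll.

Request:
drive_tool(deltas=[[[0.004,-0.01,-0.002,0.006,-0.09],[0.002,-0.01,0,0,-0.09],[0.002,-0.01,0,0,-0.09],[0.002,-0.008,0,0,-0.09],[0,0,0,0,-0.09],[0,0,0,0,-0.09],[0,0,0,0,-0.09]]])

```text
time_s: 4.0
position: [0.5443, -0.1073, 0.0452]
tool_rot: [-2.271, 1.544, -0.7]
wrist_force: [0.9, 0.7, -0.0]
opening: 0.0482
```

Run:
```python
from h import *
need(0.0,(.535,-.108,.047))
b=snap('side')['color'][180:300,220:400,::-1];w=snap('wrist')['color'][150:350,150:450,::-1]
cv2.imwrite('pics/p2.png',np.vstack([cv2.resize(b,(450,300)),cv2.resize(w,(450,300))]))
```

```text
t 4.0 p [ 0.5443 -0.1073  0.0452] F [ 0.9  0.7 -0. ] open 0.04821195249138055 j6 -1.97
turn -0.0001 shift [-0.002   0.0092 -0.0007]
turn 3.1415 shift [-0.002  -0.0092  0.0007]
[[ 0.02  -1.     0.   ]
 [-0.017  0.     1.   ]
 [-1.    -0.02  -0.017]]
```

View pics/p2.png

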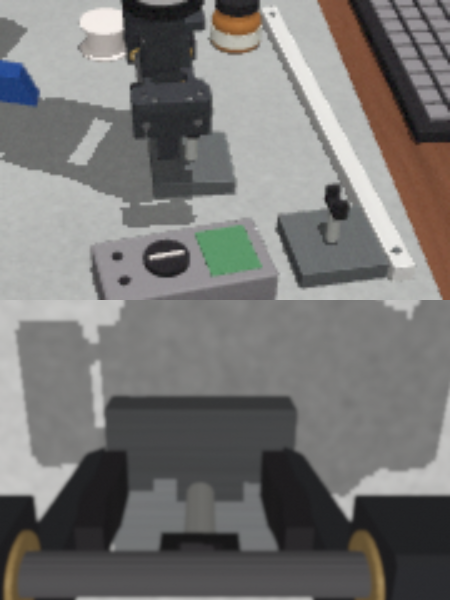

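The stand is upright on its foot (side crop (190,165)), with the fingers straddling the post. I'll back off, then measure the foot.

Request:
drive_tool(deltas=[[[0,0.025,0,0,-0.09],[0,0.03,0,0,-0.09],[0,0.02,0,0,-0.09],[0,0,0,0,-0.09]]])

```text
time_s: 4.5
position: [0.4664, -0.1072, 0.044]
tool_rot: [-2.256, 1.543, -0.686]
wrist_force: [1.4, -0.4, -0.1]
opening: 0.0476
```

Run:
```python
from h import *
p,R,s=st();d=wview(snap('wrist'),s);b=snap('side');a=snap('scene')
import pickle;pickle.dump((d,b,a),open('s1.pkl','wb'))
w=d['color'][150:350,150:450,::-1];A=a['color'][160:310,140:320,::-1]
cv2.imwrite('pics/p3.png',np.vstack([cv2.resize(A,(360,300),interpolation=2),cv2.resize(w,(360,300))]))
```

```text
t 4.5 p [ 0.4664 -0.1072  0.044 ] F [ 1.4 -0.4 -0.1] open 0.0476411128810012 j6 -2.036
```

View pics/p3.png

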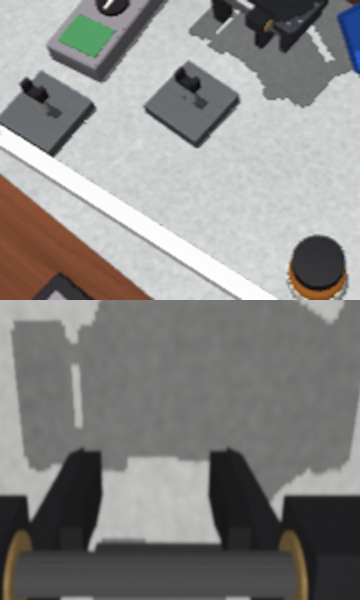

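Scene crop: the foot stands upright and well clear of the rail. Its top corners are at full-picture (213,210), (235,191), (259.5,208.5) and (238.5,230).

```bash
cat >> h.py <<'E'
def face(d,cols):
    """rail's robot-side upper edge in the scene view: first white row per column, line fit x=a+b*y at z=.018"""
    P=[]
    for u in cols:
        col=d['color'][:,u].astype(int).min(1); w=np.where(col[195:335]>200)[0]
        if len(w)>3: P.append(onz(d,u,195+w[0]-.5,.018)[:2])
    P=np.array(P);b,a=np.polyfit(P[:,1],P[:,0],1);r=P[:,0]-a-b*P[:,1]
    k=abs(r)<2*np.median(abs(r))+1e-4;b,a=np.polyfit(P[k,1],P[k,0],1)
    return a,b,np.std(P[k,0]-a-b*P[k,1]),k.sum()
E
python3 - <<'E'
from h import *
import pickle
np.set_printoptions(precision=4,suppress=True)
d,b,a=pickle.load(open('s1.pkl','rb'))
print('rail face x=a+b*y',face(a,range(185,275)))
q=[onz(a,140+x/2,160+y/2,.018) for x,y in [(146,100),(190,62),(239,97),(197,140)]]
for i in q:print(i)
print('centre',np.mean(q,0),[np.linalg.norm(q[i]-q[i-1]).round(4) for i in range(4)])
E
```

```text
rail face x=a+b*y (np.float64(0.5007649689615609), np.float64(-0.4479148261556266), np.float64(0.03683129683441875), np.int64(84))
[ 0.6024 -0.1463  0.018 ]
[ 0.5307 -0.1405  0.018 ]
[ 0.5326 -0.0627  0.018 ]
[ 0.6059 -0.0645  0.018 ]
centre [ 0.5679 -0.1035  0.018 ] [np.float64(0.0819), np.float64(0.072), np.float64(0.0779), np.float64(0.0733)]
```

Request:
drive_tool(deltas=[[[0.016,0,0,-0.095,-0.09],[0.015,0,0,0,-0.09],[0,0,0,0,-0.09]]])

```text
time_s: 4.95
position: [0.4741, -0.1093, 0.013]
tool_rot: [-2.296, 1.535, -0.625]
wrist_force: [0.2, -0.0, 0.3]
opening: 0.0479
```

Run:
```python
from h import *
import pickle
need(0.095,(.5164,-.1022,.012))
d,b,a=pickle.load(open('s1.pkl','rb'))
for u in (200,240,270): print(u,a['color'][230:320,u].min(1)[int((u-200)*.62):][:50])
```

```text
t 4.95 p [ 0.4741 -0.1093  0.013 ] F [ 0.2 -0.   0.3] open 0.04791456422833921 j6 -2.132
turn 0.0054 shift [ 0.0021 -0.0427  0.0031]
turn -3.1362 shift [ 0.0021  0.0427 -0.0031]
[[ 0.029 -0.995 -0.1  ]
 [-0.021 -0.1    0.995]
 [-0.999 -0.027 -0.024]]
200 [213 208 205 203 206 203 199 203 210 211 212 208 204 204 208 206 207 205
 207 206 206 205 209 207 201 203 207 209 207 199 240 250 251 251 252 252
 252 252 252 252 248 161 144 191 210 212 210 209 208 208]
240 [196 200 206 210 210 206 208 210 209 203 203 204 206 208 208 207 201 198
 202 198 197 199 201 207 211 212 217 218 216 211 201 240 251 252 252 252
 252 253 253 253 253 253 224 151 166 205 211 211 212 210]
270 [209 209 208 210 209 205 207 206 209 212 207 203 204 207 208 208 206 202
 205 207 209 210 212 209 209 209 210 209 204 204 199 243 250 251 251 252
 252 253 253 253 253 253 225 151 154 202 209]
```

```bash
sed -i 's/>200)\[0\]/>230)[0]/; s/min(2)>205/min(2)>235/' h.py
python3 - <<'E'
from h import *
import pickle
d,b,a=pickle.load(open('s1.pkl','rb'))
print(face(a,range(185,275)),rail(a),rail(b))
E
```

```text
(np.float64(0.7047738707013116), np.float64(-0.0960515266574058), np.float64(0.0005052754141432012), np.int64(85)) (array([ 0.71875292, -0.04429357]), 0.45912930369377136, 0.01939776912331581, np.float32(0.094962396)) None
```

Request:
drive_tool(deltas=[[[0,-0.012,0.001,0.005,-0.09],[0,-0.012,0.001,0,-0.09],[0,-0.01,0,0,-0.09],[0,-0.01,0,0,-0.09],[0,-0.01,0,0,-0.09],[0,-0.01,0,0,-0.09],[0,0,0,0,-0.09]]])

```text
time_s: 5.65
position: [0.5444, -0.1009, 0.0177]
tool_rot: [-2.29, 1.533, -0.624]
wrist_force: [-0.0, 0.1, -0.5]
opening: 0.0485
```

Run:
```python
from h import *
need(0.095,(.62,-.097,.012))
```

```text
t 5.65 p [ 0.5444 -0.1009  0.0177] F [-0.   0.1 -0.5] open 0.04849565009779047 j6 -2.052
turn 0.0004 shift [ 0.0079 -0.0754 -0.003 ]
turn -3.1412 shift [0.0079 0.0754 0.003 ]
[[ 0.031 -0.995 -0.094]
 [-0.022 -0.095  0.995]
 [-0.999 -0.028 -0.025]]
```

Run:
```python
from h import *
p,R,s=st();a=snap('scene');b=snap('side')
A=a['color'][160:310,140:320,::-1];B=b['color'][190:290,230:390,::-1]
cv2.imwrite('pics/p4.png',np.vstack([cv2.resize(A,(360,300),interpolation=2),cv2.resize(B,(480,300),interpolation=2)[:,:360]]))
```

```text
t 5.65 p [ 0.5444 -0.1009  0.0177] F [-0.   0.1 -0.5] open 0.04849565009779047 j6 -2.052
```

View pics/p4.png

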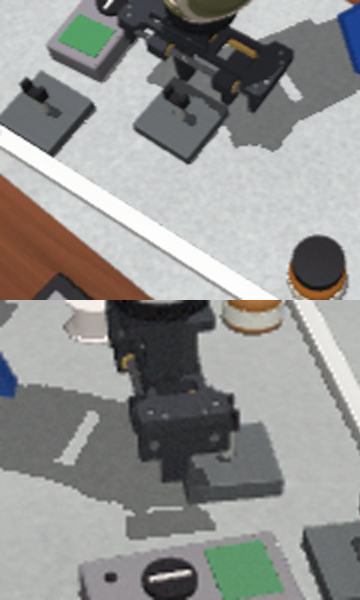

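The foot has moved about 2 cm and turned squarer, and the fingers are still behind it. They have crept up to z = 18 mm, so I'll back off, lower, and push on with a downward correction.

Request:
drive_tool(deltas=[[[0,0.01,0,0,-0.09],[0.008,0,0,0,-0.09],[0,0,0,0,-0.09],[0.001,-0.01,0,0,-0.09],[0.001,-0.01,0,0,-0.09],[0.001,-0.01,0,0,-0.09],[0.001,-0.01,0,0,-0.09]]])

```text
time_s: 6.45
position: [0.5727, -0.0982, 0.0058]
tool_rot: [-2.359, 1.538, -0.695]
wrist_force: [-3.9, -1.8, 2.5]
opening: 0.0481
```

Run:
```python
from h import *
need(0.095,(.625,-.097,.01))
```

```text
t 6.45 p [ 0.5727 -0.0982  0.0058] F [-3.9 -1.8  2.5] open 0.0481191971688826 j6 -2.025
turn -0.0012 shift [-0.0029 -0.0523 -0.0038]
turn 3.1404 shift [-0.0029  0.0523  0.0038]
[[ 0.025 -0.995 -0.093]
 [-0.021 -0.094  0.995]
 [-0.999 -0.023 -0.023]]
```

Request:
drive_tool(deltas=[[[-0.003,-0.009,0,0,-0.09],[0,-0.01,0,0,-0.09],[0,-0.01,0,0,-0.09],[0,-0.008,0,0,-0.09]]])

```text
time_s: 6.85
position: [0.6132, -0.0936, 0.0086]
tool_rot: [-2.393, 1.54, -0.727]
wrist_force: [-3.3, -1.5, 1.9]
opening: 0.048
```

Run:
```python
from h import *
need(0.095,(.625,-.094,.01))
```

```text
t 6.85 p [ 0.6132 -0.0936  0.0086] F [-3.3 -1.5  1.9] open 0.047996317862370984 j6 -1.995
turn 0.0 shift [-0.0011 -0.0117 -0.0016]
turn -3.1416 shift [-0.0011  0.0117  0.0016]
[[ 0.023 -0.995 -0.094]
 [-0.02  -0.095  0.995]
 [-1.    -0.021 -0.022]]
```

Now slow pushes, watching the force for contact with the rail.

Request:
drive_tool(deltas=[[[0,-0.004,0,0,-0.09],[0,-0.004,0,0,-0.09],[0,-0.003,0,0,-0.09]]])

```text
time_s: 7.15
position: [0.6238, -0.0922, 0.0085]
tool_rot: [-2.541, 1.544, -0.874]
wrist_force: [-21.8, -4.6, 13.5]
opening: 0.0483
```

Request:
drive_tool(deltas=[[[0,-0.003,0,0,-0.09],[0,-0.002,0,0,-0.09]]])

```text
time_s: 7.35
position: [0.6236, -0.0923, 0.0087]
tool_rot: [-3.104, 1.55, -1.437]
wrist_force: [-12.1, -1.9, 7.0]
opening: 0.0478
```

Request:
drive_tool(deltas=[[[0,-0.004,0,0,-0.09],[0,-0.004,0,0,-0.09]]])

```text
time_s: 7.55
position: [0.6237, -0.0923, 0.0089]
tool_rot: [2.317, 1.544, -2.299]
wrist_force: [-24.9, -4.3, 14.4]
opening: 0.0481
```

Request:
drive_tool(deltas=[[[0,0.02,0,0,-0.09],[0,0.03,0,0,-0.09],[-0.03,0.03,0,0,-0.09],[-0.045,0.03,0,0,-0.09],[-0.045,0.03,0,0,-0.09],[-0.045,0.02,0,0,-0.09],[0,0,0,0,-0.09]]])

```text
time_s: 8.25
position: [0.4686, -0.1047, 0.1752]
tool_rot: [2.554, 1.546, -2.063]
wrist_force: [0.8, -0.5, 0.6]
opening: 0.0481
```

Run:
```python
from h import *
import pickle
p,R,s=st();d=wview(snap('wrist'),s);a=snap('scene');b=snap('side');pickle.dump((d,a,b),open('s2.pkl','wb'))
A=a['color'][185:265,130:270,::-1];B=b['color'][205:300,290:400,::-1]
cv2.imwrite('pics/p5.png',np.vstack([cv2.resize(A,(560,320),interpolation=2),cv2.resize(d['color'][180:420,140:420,::-1],(560,280))]))
print(face(a,range(215,275)),rail(a))
```

```text
t 8.25 p [ 0.4686 -0.1047  0.1752] F [ 0.8 -0.5  0.6] open 0.04811204294693269 j6 -2.111
(np.float64(0.7048606648488571), np.float64(-0.09698851969086807), np.float64(0.0005165843459905153), np.int64(57)) (array([ 0.71875292, -0.04429357]), 0.45912930369377136, 0.01939776912331581, np.float32(0.094962396))
```

View pics/p5.png

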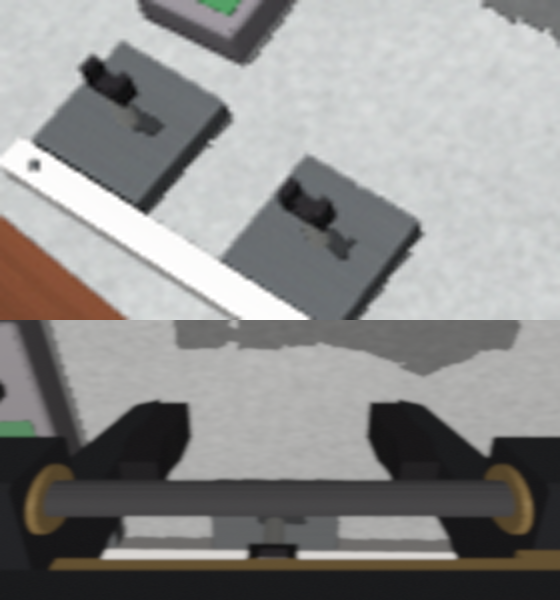

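Both stands are upright and flush on the rail. The foot's robot-side edge runs from scene (206.8,223.8) to (235.2,241.3), parallel to the rail. As a last check I'll work out its angle and gap and confirm nothing else moved.

Run:
```python
from h import *
import pickle
d,a,b=pickle.load(open('s2.pkl','rb'));a0,b0=pickle.load(open('s0.pkl','rb'))
im=a['color'].astype(int).max(2);m=np.zeros(im.shape,np.uint8);m[215:275,180:245]=(im[215:275,180:245]<110)
P=[]
for u in range(210,232):
    w=np.where(m[:,u])[0]; P.append(onz(a,u,w[0]-.5,.018)[:2])
P=np.array(P);k,c=np.polyfit(P[:,1],P[:,0],1)
r=P[:,0]-c-k*P[:,1];q=abs(r)<.003;k,c=np.polyfit(P[q,1],P[q,0],1);print('near edge slope',k,'rail slope -.096; x at y=-.09',c-.09*k,'face',.7048+.0966*.09,'depth',(.7048+.0966*.09-c+.09*k)*.9954, q.sum())
df=(abs(a['color'].astype(int)-a0['color']).max(2)>60).astype(np.uint8)
for c in cv2.findContours(df,0,2)[0]:
    if cv2.contourArea(c)>12: print('diff',cv2.boundingRect(c))
```

```text
near edge slope 0.22805697332351435 rail slope -.096; x at y=-.09 0.6543787709655087 face 0.713494 depth 0.05884329898093263 9
diff (186, 224, 50, 46)
diff (544, 212, 16, 12)
diff (237, 178, 38, 29)
diff (253, 172, 9, 8)
diff (514, 168, 13, 7)
diff (242, 160, 12, 16)
diff (266, 153, 74, 61)
diff (523, 144, 18, 11)
diff (463, 143, 15, 8)
diff (451, 107, 21, 12)
diff (389, 102, 46, 22)
diff (373, 81, 18, 11)
diff (363, 80, 31, 38)
diff (209, 78, 100, 71)
diff (464, 68, 48, 65)
diff (365, 59, 12, 25)
diff (477, 55, 31, 20)
diff (248, 51, 46, 29)
diff (408, 49, 49, 63)
diff (370, 43, 13, 10)
diff (279, 37, 14, 7)
diff (371, 22, 34, 45)
diff (521, 0, 22, 19)
diff (435, 0, 57, 56)
diff (219, 0, 100, 78)
diff (212, 0, 16, 24)
```

The edge fit kept only 9 outlier-ridden points, so it isn't usable. I'll redo it with a wrist-free, stricter edge pick.

Run:
```python
from h import *
import pickle
d,a,b=pickle.load(open('s2.pkl','rb'))
im=a['color'].astype(int).max(2)
P=[]
for u in range(209,234):
    col=im[218:262,u];v=218+np.argmin(np.diff(col[:30]))+.5; # strongest bright->dark step
    P.append(onz(a,u,v,.018)[:2])
P=np.array(P);y=P[:,1:2]
L=cv2.fitLine(P.astype(np.float32),cv2.DIST_HUBER,0,.001,.001).ravel();k=L[0]/L[1];x=L[2]+k*(-.09-L[3])
print('slope',k,'x(-.09)',x,'depth',(.7135-x)*.9954,'resid',np.abs(P[:,0]-(L[2]+k*(P[:,1]-L[3]))).round(4))
print('corners',onz(a,206.8,223.8,.018),onz(a,235.2,241.3,.018))
```

```text
slope -0.10251815 x(-.09) 0.6328182 depth 0.080310665 resid [0.0002 0.0007 0.0005 0.0017 0.0008 0.     0.0009 0.0003 0.0006 0.0006
 0.0023 0.0011 0.0001 0.0008 0.0004 0.0005 0.0007 0.0001 0.0011 0.0002
 0.0007 0.0005 0.0003 0.0009 0.    ]
corners [ 0.63823525 -0.132591    0.018     ] [ 0.63200071 -0.05169996  0.018     ]
```

Depth to the rail face is 80.3 mm (the foot is 80 mm) and the edge is parallel to the rail within 0.4°. The hand is well clear, so I'm handing in.

```bash
python3 -c "
from h import *
print(robot.finish_job())"
```

```text
the job is handed in; nothing more can be done
None
```

The fallen probe stand is back upright on its foot, flush and square against the robot-facing side of the rail, between its twin and the jar. I handed the job in at about 8.4 s. `finish_job` gives no verdict, so the result rests on my own checks.

I straddled the post with part-open fingers and pushed the upper foot edge until the stand dropped onto its foot. I then pushed the foot along the rail's normal into firm contact, about 25 N along the push at the wrist, and backed the hand clear. Nothing was gripped.

**Last checks:**
- **Flush:** the foot's near edge is 80.3 mm from the rail face, and the foot is 80 mm deep.
- **Square:** the edge slope is −0.1025 against −0.097 for the rail, about 0.3–0.4° apart, which is within measuring noise.
- **Between twin and jar:** the foot spans y from about −0.13 to −0.05, with roughly 5 cm clear of the twin.
- **Everything else:** comparing scene pictures from before and after showed changes only at the stand and in areas I put down to the arm and its shadow. I judged those from their positions in the picture rather than viewing each one.

**What failed or disagreed:**
- The first edge fit was bad (a 59 mm depth from 9 points, probably spoiled by the fork), so I redid it; the figures above come from that second fit.
- The fingertips rose to 18 mm, the height of the foot, during the first push. I backed off, lowered them and went on.

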